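# Lock the bayonet cap of a fuse holder

### The arm

A 6-joint arm with a two-finger parallel gripper is mounted at the origin on a cart in front of the work surface, level with it; the furniture and walls round the work are solid. World frame = base frame: x ahead of the robot, y to its left, z up, the work surface at z = 0. Lengths are in mm, angles in degrees, forces in N, time in s.
With the tool pointing down it reaches from about 350 to 850 mm from the base axis. Payload 8.1 kg.
Tool frame: the origin (TCP) lies at the very end of the fingers, on their centre line; the grasp point (between the pads) lies 19 mm behind it; z points along the fingers, y is the line along which they close (so a half turn about z gives the same grasp; the last joint's range is limited). The gripper opens to 85 mm and grips with 20 to 120 N. Pads are 22 mm wide; open, the fingers measure 114 mm over their backs; the gripper's body (76 mm by 85 mm) begins 54 mm behind the grasp point. The pads swing forward as they close: fully open they stand 13 mm farther back than shut.
Start: joints at [67.013, 7.471, 85.268, -0, 87.261, -4.893], TCP at [186.325, 570.341, 231.292] pointing down, gripper open.
Joint ranges: [-169.43, 169.43], [-51.17, 129.36], [1.28, 143.12], [-76.62, 256.62], [0, 156.53], [-152.29, 152.29]. Speed limits (degrees/s): [136.94, 136.94, 159.86, 180, 180, 180].

### API

Orientations are given as [roll, pitch, yaw] about the fixed x, y, z axes, in that order (R = Rz(yaw) Ry(pitch) Rx(roll)).
In Python, from bench import * gives the robot as it stands.
- The arm moves only by the tool play_rows, never from a script. Its argument "increments" is a list of rows, each a list of 3 entries, a list of its own where there are three numbers: the gripper's target within -1 to 1 (fully open at 1, half-way at 0, shut at -1), then the shift along the tool's x, y, z in mm, then the turn about the tool's z in rad. A call has 1 to 12 rows; each row shifts and turns the commanded pose from where the row before left it, along the tool's axes as they then stand; what a row does not reach is not made up. A row lasts 1/12 s, in which the tool goes at most 41.7 mm and 7.16 degrees, less where a joint would pass 70% of its speed; a pose out of reach is approached as far as the arm can. A call is refused whole if a number of a shift passes 41.7 or a number of a turn 0.125, either way. A call with a gripper value outside its range is refused whole. The fingers move at their own pace and stop on an object; "force" is the grip in N (left out, the last holds). Time passes only in rows, so rows that do not move let the fingers close. It gives the time, the measured TCP pose, the force, the opening and the grip force at its end, in the units of the state.
- sense(): the state, without advancing time (a new reading comes with each control period).
- snapshot(name): name is "scene" or "side" or "wrist"; returns a dict with "color" (420x560x3 uint8, red, green, blue), "intrinsics" (3x3 intrinsics, pixels), "world_from_camera" (4x4, takes a point from camera to world coordinates). Camera axes: x right, y down, z forward; pixel columns grow to the right and rows downward; lengths in mm; the calibration is good to about 2 mm. The wrist camera is an equidistant fisheye: a pixel r from the principal point sees the ray r / f radians off the axis. A picture is of the moment at which its call begins. There is no depth.
- hand_in(): hands the job in; it is judged then, once.
Trained networks look in a picture, given as the dict that the camera call returned (one of the last four; its "shot" number tells which), for a name from the list of things; names that differ only in an ending like _2 or _b are one class to them, and where a whole thing is asked for, a point or a joint stands for the part that bears it (a point fixed in the world has none). Each returns a list of dicts, best first, with "p" (0 to 1); they miss things now and then, are a little off and sometimes report something else, mostly with a low value. They report only what shows in the picture. A call takes as long as a camera call. They do not tell look-alikes from the thing itself.
- find_in(query, picture): "xyz" ([x, y, z] in mm, in the coordinates of the camera as it stood for that picture, good to about 4 mm: the middle of the surface that is visible of it).
- regions_of(query, picture): "mask" (420x560 bool, what is visible of it).
- pinpoint(query, picture): "xyz" ([x, y, z] in mm, in the coordinates of the camera as it stood for that picture, good to about 4 mm: a listed point, or the origin of a listed thing).
The state is a dict: "time": time; "joint_pos": joint angles; "qd": joint speeds; "joint_efforts": joint torques, N m; "tool_pos": TCP position; "tcp_rot": TCP orientation; "ft_force": force on the tool from outside, world axes, zero at the start; "wrist_torque": the same for the moment, N m; "finger_gap": finger opening in mm; "grip_force": force on a finger pad.
Only numpy, scipy, OpenCV 4.12 (cv2) and the standard library are available. Lean on these libraries where they do the work, as an engineer would, in place of code of your own. Each camera call takes 0.05 s, during which the arm holds its last target. There are 200 camera calls.

### The job

Of the three fuse holders on the workbench, the one with the orange cap is still unlocked. First push its cap straight down, well in against the spring, then turn it a quarter turn clockwise (seen from above) from the red marks to the green marks, and let go so that it springs up into its notch and stays locked. Do not touch the two holders with black caps.

Things in the scene. Friction and masses are not known exactly. Their poses are not given: they have to be found in the camera images.
- orange_cap: Loose orange bayonet cap standing in its holder. Origin: centre of the underside of its round stem (30 mm thick, 42 mm high), z up. On top an upright grip bar, 40 mm along the cap's x, 14 mm thick along y, 42 to 78 mm above the origin: grip it across the 14 mm, 55 to 72 mm up. Start: unlocked, origin 24 mm above the holder's, x axis along the holder's x within 4 degrees. Locked: 6 mm lower. 60 g.
- orange_holder: Fixed. Grey 84 mm square base, ring (63 mm wide) 50 mm high. Origin: centre of underside, z up. Red dots on its x sides (bar along x: unlocked), green on its y sides (locked). Push the cap down 9 mm or more (best 11 to 12, bottoms at 14; spring 3 to 9 N), turn 90 degrees (within 12) clockwise from above (hard stop about 10 beyond); let go and the spring lifts it into its notch. Other way: blocked.
- black_holder_1: Fuse holder exactly like the orange one but with a black cap already locked home (fixed, does not move). Base 84 x 84 mm, black grip bar up to 96 mm high. Origin: centre of its underside. A bystander: do not touch.
- black_holder_2: Fuse holder exactly like the orange one but with a black cap already locked home (fixed, does not move). Base 84 x 84 mm, black grip bar up to 96 mm high. Origin: centre of its underside. A bystander: do not touch.
Mind the look-alikes: they are no part of the job. Leave any blue or purple look-alike of the orange_cap alone.

How it is judged (in metres and radians):
On the way:
1. the orange cap is pushed down at least 8 mm against its spring before it is turned (grip bar still within 14 degrees of the red marks, the x axis of its holder) (z of orange_cap in the frame of orange_holder below 0.016 m and angle between the x axis of orange_cap and the x axis of orange_holder, either way round below 0.25 rad and horizontal distance between orange_cap and orange_holder below 0.01 m).
At the end, for the whole second after the job is handed in: The orange cap sits locked in its notch, at rest and let go: 6 mm lower than at the start (3.5 to 8.5 mm), upright within 8 degrees, in its holder, its grip bar along the green marks (holder's y axis) within 17 degrees (z of orange_cap in the frame of orange_holder between 0.0155 and 0.0205 m and angle between the x axis of orange_cap and the y axis of orange_holder, either way round below 0.3 rad and horizontal distance between orange_cap and orange_holder below 0.01 m and angle between orange_cap's own z axis and vertical below 0.15 rad and linear speed of orange_cap below 0.02 m/s); the robot touches nothing.
It fails at once if a holder with a black cap is touched (more than 2 N) (contact force between any of the arm, the fingers and black_holder_1 above 2 N or contact force between any of the arm, the fingers and black_holder_2 above 2 N).
It also fails if it takes over 32 s, if anything falls off the work surface, if the arm or the gripper's body presses on something with over 40 N, if the wrist force passes 120 N, or if a joint passes its speed limit or range.

## Working session

There is one attempt and no reset: what is moved stays moved. The work goes in short steps, Python scripts to look and compute and a tool call to move; the robot and the scene stay as the last step left them, time stands still between calls to the robot, and variables do not carry over. Pictures are saved under pics/ and viewed, at most 10 in all, crops included, and the job is handed in when it is done.

Besides the shell and the picture viewer there is one more tool, called in YAML: its name, and indented under it one key for each argument. play_rows: Moves the arm, as the interface text tells. Its arguments: {"type":"object","properties":{"increments":{"type":"array","items":{"type":"array"}},"force":{"type":"number"}},"required":["increments"]}

```bash
mkdir -p pics; cat > h.py <<'E'
from bench import *
import numpy as np, cv2
def W(s,p): 
    return (np.array(s["world_from_camera"])@np.r_[p,1])[:3].round(1)
def save(s,n): cv2.imwrite(f"pics/{n}.png",cv2.cvtColor(s["color"],cv2.COLOR_RGB2BGR))
E
python3 - <<'E'
from h import *
st=sense();print(st['tool_pos'],st['tcp_rot'],st['finger_gap'],st['time'])
ims=[]
for n in("scene","side","wrist"):
    s=snapshot(n);ims.append(s["color"])
    for q in("orange_cap","orange_holder","black_holder_1"):
        for d in pinpoint(q,s)[:4]: print(n,q,round(d["p"],2),W(s,d["xyz"]))
    save(s,n+"0")
cv2.imwrite("pics/all0.png",cv2.cvtColor(cv2.resize(np.hstack(ims[:2]),(800,300)),cv2.COLOR_RGB2BGR))
E
```

```text
[186.11468454 569.83563555 230.24777719] [-1.79897091e+02 -8.82525602e-03  1.61904341e+02] 85.56293776424822 0.0
scene orange_cap 0.97 [427.6  92.6   0.5]
scene orange_cap 0.77 [528.9 -94.1  22.1]
scene orange_cap 0.63 [ 641.1 -191.3    3.3]
scene orange_holder 0.6 [531.6 -96.7  -3.4]
scene black_holder_1 0.65 [556.1  80.7   0.9]
side orange_cap 0.97 [532.3 -94.1  26.2]
side orange_cap 0.62 [427.3  95.7   1.8]
side orange_cap 0.61 [ 6.459e+02 -1.862e+02  1.000e-01]
side orange_holder 0.91 [532.  -94.8   0.9]
side black_holder_1 0.88 [574.9 257.9   3.6]
side black_holder_1 0.84 [551.7  81.2   4.4]
wrist orange_cap 0.56 [552.1  77.5   2.1]
wrist black_holder_1 0.61 [552.5  77.7   3.5]
```

View pics/scene0.png

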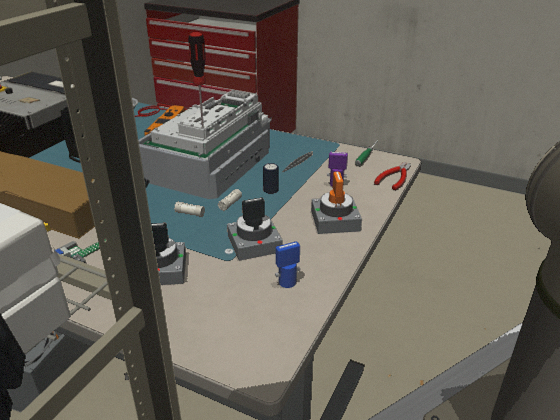

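View pics/wrist0.png

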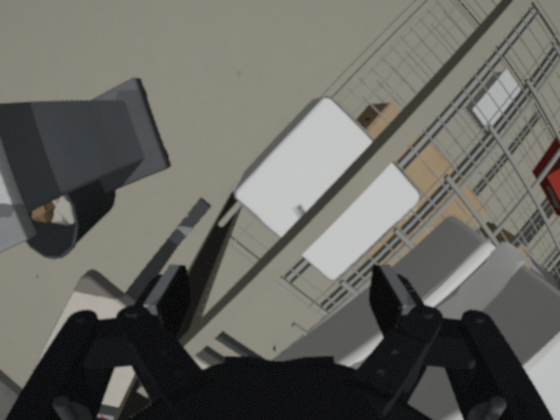

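View pics/side0.png

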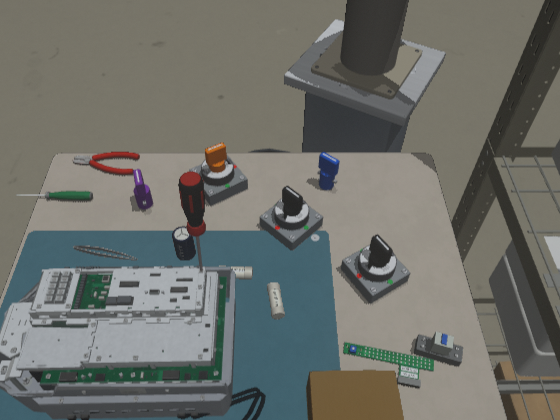

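```bash
python3 - <<'E'
from h import *
for n in("scene","side","wrist"):
    s=snapshot(n);print(n,np.array(s["world_from_camera"]).round(2).tolist(),np.array(s["intrinsics"]).round(1).tolist())
    if n=="scene":
        c=s["color"][140:240,290:370]
        cv2.imwrite("pics/crop1.png",cv2.cvtColor(cv2.resize(c,None,fx=6,fy=6,interpolation=2),cv2.COLOR_RGB2BGR))
    for q in("orange_cap","orange_holder"):
        for d in regions_of(q,s)[:4]:
            m=d["mask"];r,cc=np.nonzero(m);print(q,round(d["p"],2),cc.mean().round(),r.mean().round(),m.sum(),s["color"][m].mean(0).round())
E
```

```text
scene [[-0.55, -0.45, 0.7, -146.32], [-0.84, 0.3, -0.46, 492.52], [-0.0, -0.84, -0.54, 585.34], [0.0, 0.0, 0.0, 1.0]] [[532.2, 0.0, 274.3], [0.0, 532.2, 215.7], [0.0, 0.0, 1.0]]
orange_cap 0.96 288.0 263.0 871 [ 52.  67. 112.]
orange_cap 0.68 338.0 163.0 373 [82. 53. 98.]
orange_holder 0.77 335.0 215.0 1572 [96. 96. 94.]
side [[-0.48, 0.66, -0.58, 1093.06], [0.88, 0.38, -0.3, 347.53], [0.02, -0.65, -0.76, 784.77], [0.0, 0.0, 0.0, 1.0]] [[525.6, 0.0, 284.4], [0.0, 525.6, 198.0], [0.0, 0.0, 1.0]]
orange_cap 0.83 327.0 171.0 585 [49. 60. 92.]
orange_cap 0.58 216.0 158.0 541 [118.  77.  48.]
orange_holder 0.67 221.0 182.0 1432 [91. 93. 93.]
wrist [[0.31, 0.91, 0.28, 113.53], [0.95, -0.3, -0.09, 594.01], [-0.0, 0.3, -0.95, 372.94], [0.0, 0.0, 0.0, 1.0]] [[325.2, 0.0, 279.1], [0.0, 325.2, 208.7], [0.0, 0.0, 1.0]]
```

View pics/crop1.png

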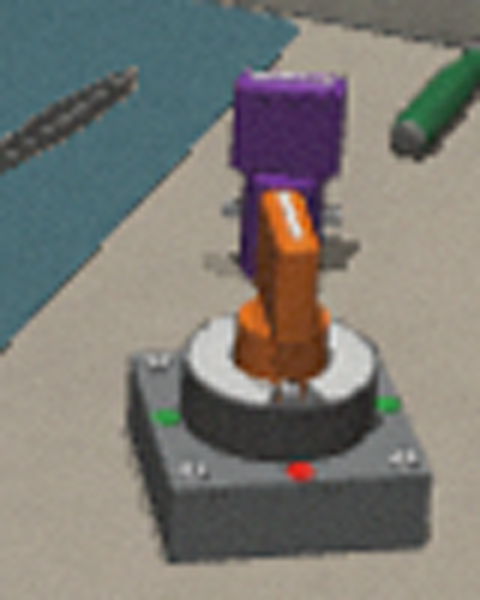

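```bash
python3 - <<'E'
from h import *
import itertools
S={n:snapshot(n) for n in("scene","side")}
def ray(n,u,v):
    s=S[n];T=np.array(s["world_from_camera"]);d=np.linalg.inv(s["intrinsics"])@[u,v,1]
    return T[:3,3],T[:3,:3]@d
def tri(a,b):
    o1,d1=ray("scene",*a);o2,d2=ray("side",*b)
    t=np.linalg.lstsq(np.c_[d1,-d2],o2-o1,rcond=None)[0]
    p,q=o1+t[0]*d1,o2+t[1]*d2
    return ((p+q)/2).round(),np.linalg.norm(p-q).round()
print("driver top",tri((196,35),(190,177)),"driver bottom",tri((201,122),(198,272)))
for a in((95,50),(150,380)):
  o1,d1=ray("scene",*a);o2,d2=ray("side",505,140)
  t=np.linalg.solve(np.c_[d1[:2],-d2[:2]],(o2-o1)[:2]);print("post",(o1+t[0]*d1).round(),(o2+t[1]*d2).round(),t)
print("bar top mid",tri((337.5,175),(215,147)))
# holder yaw from dots: project candidate geometry
def proj(n,p):
    s=S[n];c=np.linalg.inv(s["world_from_camera"])@np.r_[p,1];q=np.array(s["intrinsics"])@c[:3];return q[:2]/q[2]
print("tcp in side",proj("side",[186,570,231]), proj("scene",[186,570,231]))
import colorsys
for n in S:
    hsv=cv2.cvtColor(S[n]["color"],cv2.COLOR_RGB2HSV).astype(int);u0,v0=proj(n,[531,-95,25]).astype(int)
    h,s_,v=hsv[...,0],hsv[...,1],hsv[...,2]
    reg=np.zeros(h.shape,bool);reg[v0-35:v0+35,u0-35:u0+35]=1
    for nm,m in(("red",((h<4)|(h>174))&(s_>150)),("green",(h>40)&(h<85)&(s_>90)),("orange",(h>5)&(h<20)&(s_>130))):
        k,_,st,c=cv2.connectedComponentsWithStats((m&reg).astype(np.uint8))
        for i in range(1,k):
            if st[i,4]>3:
                o,d=ray(n,*c[i]);
                print(n,nm,st[i,4],c[i].round(1),"z34:",(o+d*(34-o[2])/d[2]).round(1)," z28",(o+d*(28-o[2])/d[2]).round(1)," z22",(o+d*(22-o[2])/d[2]).round(1))
E
```

```text
driver top (array([778.,  59., 334.]), np.float64(1.0)) driver bottom (array([795.,  58., 154.]), np.float64(3.0))
post [313. 371. 461.] [313. 371. 162.] [446.320465   916.06192248]
post [346. 370.  17.] [346. 370. 188.] [710.48286535 877.22331264]
bar top mid (array([532., -93., 104.]), np.float64(2.0))
tcp in side [656.84606574 105.44973859] [-61.30390899 449.78459835]
scene red 10 [339.5 218. ] z34: [495.1 -74.9  34. ]  z28 [502.1 -81.1  28. ]  z22 [509.1 -87.2  22. ]
scene green 11 [353.9 206.8] z34: [ 510.8 -124.    34. ]  z28 [ 517.9 -130.7   28. ]  z22 [ 525.1 -137.4   22. ]
scene green 9 [317.2 209. ] z34: [544.3 -59.2  34. ]  z28 [551.8 -65.2  28. ]  z22 [559.3 -71.2  22. ]
scene orange 322 [336.8 190.4] z34: [ 579.5 -136.6   34. ]  z28 [ 587.4 -143.5   28. ]  z22 [ 595.3 -150.3   22. ]
side red 5 [234.4 166.2] z34: [500.9 -74.4  34. ]  z28 [496.1 -77.7  28. ]  z22 [491.4 -81.1  22. ]
side red 209 [190.2 178.5] z34: [ 571.2 -130.4   34. ]  z28 [ 567.1 -134.2   28. ]  z22 [ 562.9 -138.    22. ]
side green 14 [227.  185.3] z34: [550.7 -59.4  34. ]  z28 [546.4 -62.7  28. ]  z22 [542.  -65.9  22. ]
side orange 439 [216.  157.7] z34: [ 499.3 -118.8   34. ]  z28 [ 494.6 -122.5   28. ]  z22 [ 489.9 -126.2   22. ]
```

```bash
cat >> h.py <<'E'
def px(n,s,p):
    c=(np.linalg.inv(s["world_from_camera"])@np.r_[p,1])[:3];K=np.array(s["intrinsics"])
    if n=="wrist":
        r=np.hypot(c[0],c[1]);th=np.arctan2(r,c[2]);return K[:2,2]+K[0,0]*th*c[:2]/r
    if c[2]<10:return np.array([np.nan]*2)
    q=K@c;return q[:2]/q[2]
E
python3 - <<'E'
from h import *
L=[]
for n in("scene","side","wrist"):
    s=snapshot(n);im=cv2.convertScaleAbs(cv2.cvtColor(s["color"],cv2.COLOR_RGB2BGR),alpha=1.5)
    for (x,y),col in {(330,370):(0,0,255),(250,385):(0,255,0),(150,410):(255,0,0)}.items():
        for z in range(-600,800,50):
            p=px(n,s,[x,y,z])
            if np.isfinite(p).all() and abs(p).max()<2000:
                cv2.circle(im,tuple(int(v) for v in p),3 if z else 6,col,-1)
    L.append(im)
L.append(L[0]*0)
g=np.vstack([np.hstack(L[:2]),np.hstack(L[2:])])
cv2.imwrite("pics/ov.png",cv2.resize(g,(800,600),interpolation=cv2.INTER_AREA))
E
```

```text
(no output)
```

View pics/ov.png

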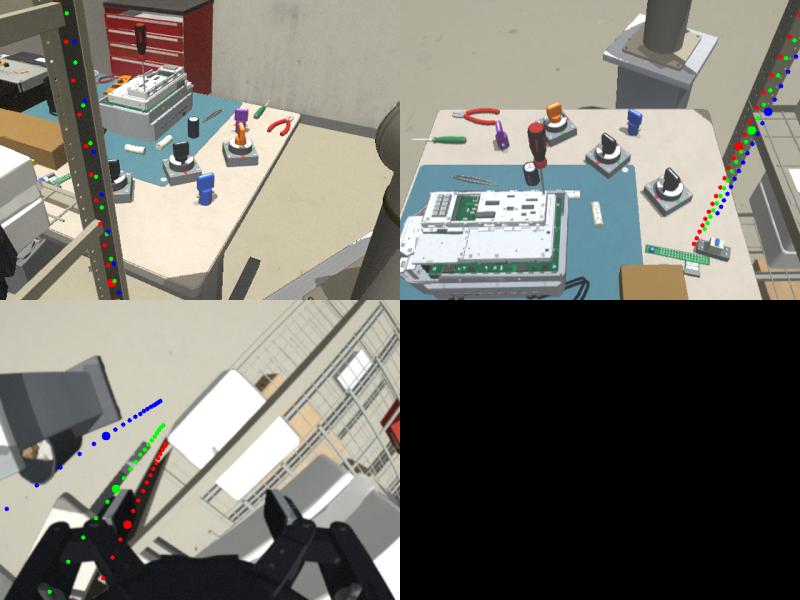

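play_rows:
  increments:
    - [1, [0, -12, 0], 0]
    - [1, [0, -20, 0], 0]
    - [1, [0, -20, 0], 0]
    - [1, [0, -20, 0], 0]
    - [1, [0, -20, 0], 0]
    - [1, [0, -20, 0], 0]
    - [1, [0, -20, 0], 0]
    - [1, [0, -20, 0], 0]
    - [1, [0, -20, 0], 0]
    - [1, [0, -20, 0], 0]
    - [1, [0, -20, 0], 0]
    - [1, [0, -12, 0], 0]

```text
time: 2.3
tool_pos: [116.3, 356.1, 231.3]
tcp_rot: [180.0, 0.0, 161.9]
ft_force: [0.4, -1.3, 0.2]
finger_gap: 85.8
grip_force: 0.0
```

play_rows:
  increments:
    - [1, [-14, -4, 0], 0]
    - [1, [-28, -7, 0], 0]
    - [1, [-28, -7, 0], 0]
    - [1, [-28, -7, 0], 0]
    - [1, [-28, -7, 0], 0]
    - [1, [-28, -8, 0], 0]
    - [1, [-28, -20, 0], 0]
    - [1, [-28, -27, 0], 0]
    - [1, [-28, -27, 0], 0]
    - [1, [-28, -27, 0], 0]
    - [1, [-28, -27, 0], 0]
    - [1, [-28, -27, 0], 0]

```text
time: 3.3
tool_pos: [362.9, 70.1, 231.7]
tcp_rot: [180.0, 0.1, 161.9]
ft_force: [0.4, 1.1, 0.3]
finger_gap: 85.1
grip_force: 0.0
```

play_rows:
  increments:
    - [1, [-27, -15, 0], 0]
    - [1, [-30, -15, 0], 0]
    - [1, [-30, -15, 0], 0]
    - [1, [-30, -15, 0], 0]
    - [1, [-30, -15, 0], 0]
    - [1, [-30, -15, 0], 0]
    - [1, [-30, -15, 0], 0]
    - [1, [0, 0, 25], 0.085]
    - [1, [0, 0, 25], 0.085]
    - [1, [0, 0, 0], 0]

```text
time: 4.13
tool_pos: [523.7, -91.8, 175.7]
tcp_rot: [-179.9, -0.5, 151.9]
ft_force: [-0.5, 0.1, -1.6]
finger_gap: 85.6
grip_force: 0.0
```

```bash
python3 - <<'E'
from h import *
st=sense();print(st['tool_pos'],st['tcp_rot'],st['joint_pos'],st['time'],st['ft_force'])
s=snapshot("wrist");save(s,"w1")
for q in("orange_cap","orange_holder"):
    for d in pinpoint(q,s)[:3]: print(q,round(d["p"],2),W(s,d["xyz"]))
im=s["color"];hsv=cv2.cvtColor(im,cv2.COLOR_RGB2HSV).astype(int);h,a,v=hsv[...,0],hsv[...,1],hsv[...,2]
T=np.array(s["world_from_camera"]);K=np.array(s["intrinsics"])
def hit(u,z):
    d=u-K[:2,2];r=np.hypot(*d);th=r/K[0,0];c=np.r_[np.sin(th)*d/r,np.cos(th)];w=T[:3,:3]@c
    return (T[:3,3]+w*(z-T[2,3])/w[2])[:2].round(1)
for nm,m in(("red",((h<4)|(h>174))&(a>150)),("green",(h>40)&(h<85)&(a>90)),("orange",(h>4)&(h<20)&(a>130))):
    k,_,stt,c=cv2.connectedComponentsWithStats(m.astype(np.uint8))
    for i in range(1,k):
        if stt[i,4]>8: print(nm,stt[i,4],c[i].round(1),"z30",hit(c[i],30),"z102",hit(c[i],102))
E
```

```text
[523.65000239 -91.8103315  175.65927612] [-179.89301824   -0.48053154  151.88093983] [-1.54715355e+01 -7.51197838e-01  9.96775871e+01  8.35435186e-04
  8.15659060e+01 -7.73530500e+01] 4.1333 [-0.4526981   0.12199413 -1.61300573]
orange_cap 0.83 [ 528.9 -101.4   22. ]
orange_cap 0.79 [427.   93.3  -2.9]
orange_cap 0.63 [ 643.7 -186.3   -6.1]
orange_holder 0.82 [533.9 -95.8  -4.3]
red 29 [443.9 104.2] z30 [515.7  89. ] z102 [501.1  52.7]
red 44 [278.9 164.8] z30 [497.3 -78.6] z102 [487.3 -73. ]
red 15 [452.7 179.3] z30 [587.9  69.2] z102 [555.2  37.8]
green 36 [544.2  96.8] z30 [557.6 224.3] z102 [532.5 154.1]
green 57 [416.6 147.9] z30 [541.7  44.3] z102 [520.6  19.2]
green 54 [239.6 204.5] z30 [ 512.8 -128.1] z102 [ 498.9 -110.1]
green 53 [319.2 203.6] z30 [546.7 -62.7] z102 [524.3 -61.1]
green 405 [532.1 342.8] z30 [904.8 143.1] z102 [792.9  93.2]
green 72 [441.6 403. ] z30 [920.9 -25.2] z102 [805. -33.]
orange 1201 [279.2 219. ] z30 [ 542.5 -102.4] z102 [521.2 -90.8]
```

View pics/w1.png

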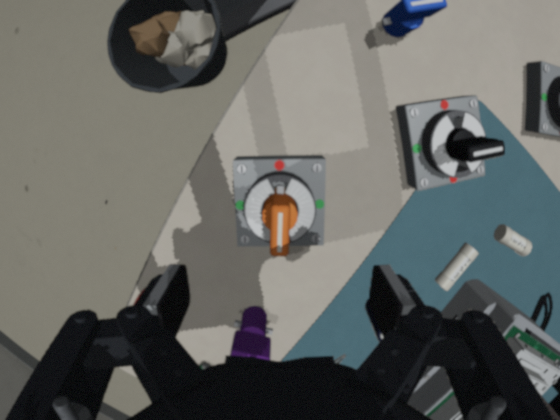

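play_rows:
  increments:
    - [1, [0, 0, 0], -0.014]
    - [1, [0, 0, 0], 0]
    - [1, [0, 0, 0], 0]

```text
time: 4.53
tool_pos: [527.2, -92.0, 183.1]
tcp_rot: [180.0, 0.2, 153.1]
ft_force: [-0.3, -0.1, 0.7]
finger_gap: 85.5
grip_force: 0.0
```

```bash
cat > m.py <<'E'
from h import *
s=snapshot("wrist");st=sense();print(st['tool_pos'].round(1) if hasattr(st['tool_pos'],'round') else st['tool_pos'],st['tcp_rot'])
im=s["color"];hsv=cv2.cvtColor(im,cv2.COLOR_RGB2HSV).astype(int);h,a,v=hsv[...,0],hsv[...,1],hsv[...,2]
T=np.array(s["world_from_camera"]);K=np.array(s["intrinsics"])
def hit(u,z):
    d=u-K[:2,2];r=np.hypot(*d);th=r/K[0,0];c=np.r_[np.sin(th)*d/r,np.cos(th)];w=T[:3,:3]@c
    return (T[:3,3]+w*(z-T[2,3])/w[2])[:2].round(1)
P={}
for nm,m in(("red",((h<4)|(h>174))&(a>150)),("green",(h>40)&(h<85)&(a>90))):
    k,_,stt,c=cv2.connectedComponentsWithStats(m.astype(np.uint8))
    P[nm]=[hit(c[i],30) for i in range(1,k) if stt[i,4]>8]
    P[nm]=[p for p in P[nm] if np.hypot(*(p-[531,-95]))<60]
print(P); 
if len(P["green"])==2:
    g=P["green"];d=g[1]-g[0];print("centre",(g[0]+g[1])/2,"az",np.degrees(np.arctan2(d[1],d[0])))
# orange bar edges near top: silhouette min-area rect
m=((h>4)&(h<20)&(a>110)).astype(np.uint8);k,l,stt,c=cv2.connectedComponentsWithStats(m)
i=1+stt[1:,4].argmax();ys,xs=np.nonzero(l==i)
for r in range(ys.min(),ys.max()+1,6): q=xs[ys==r];print(r,q.min(),q.max(),hit(np.array([(q.min()+q.max())/2,r]),102))
E
python3 m.py
```

```text
[527.1 -92.  182.7] [1.79972316e+02 1.29557259e-01 1.53029066e+02]
{'red': [array([497.4, -78.7])], 'green': [array([ 512.9, -128.2]), array([546.7, -63. ])]}
centre [529.8 -95.6] az 62.597554914917936
186 273 274 [504.2 -84.9]
192 265 290 [509.3 -84.4]
198 262 293 [513.2 -86.4]
204 260 294 [517.  -88.7]
210 260 293 [520.9 -91.1]
216 263 291 [525.1 -92.8]
222 268 285 [529.  -95.3]
228 268 285 [533.2 -97.4]
234 268 286 [537.6 -99.2]
240 267 285 [ 541.5 -102. ]
246 278 281 [ 547.  -101.9]
```

play_rows:
  increments:
    - [1, [-4.5, -1.7, 12], 0.008]
    - [1, [0, 0, 20], 0]
    - [1, [0, 0, 20], 0]
    - [1, [0, 0, 20], 0]
    - [1, [0, 0, 20], 0]
    - [1, [0, 0, 12], 0]
    - [1, [0, 0, 8], 0]
    - [1, [0, 0, 0], 0]
    - [1, [0, 0, 0], 0]

```text
time: 5.33
tool_pos: [529.8, -95.7, 69.4]
tcp_rot: [-180.0, -0.0, 152.5]
ft_force: [0.0, -0.3, 0.5]
finger_gap: 85.3
grip_force: 0.0
```

play_rows:
  increments:
    - [-1, [0, 0, 0], 0]
    - [-1, [0, 0, 0], 0]
    - [-1, [0, 0, 0], 0]
    - [-1, [0, 0, 0], 0]
    - [-1, [0, 0, 0], 0]
    - [-1, [0, 0, 0], 0]
    - [-1, [0, 0, 0], 0]
    - [-1, [0, 0, 0], 0]
    - [-1, [0, 0, 0], 0]
    - [-1, [0, 0, 0], 0]
  force: 50

```text
time: 6.17
tool_pos: [529.8, -95.7, 69.5]
tcp_rot: [180.0, 0.0, 152.5]
ft_force: [-0.6, -0.0, 3.1]
finger_gap: 13.2
grip_force: 53.5
```

play_rows:
  increments:
    - [-1, [0, 0, 3], 0]
    - [-1, [0, 0, 3], 0]
    - [-1, [0, 0, 3], 0]
    - [-1, [0, 0, 3], 0]
    - [-1, [0, 0, 0], 0]
    - [-1, [0, 0, 0], 0]
    - [-1, [0, 0, 0], 0]

```text
time: 6.75
tool_pos: [530.0, -95.7, 57.6]
tcp_rot: [180.0, 0.0, 152.5]
ft_force: [-1.7, 0.8, 6.5]
finger_gap: 13.6
grip_force: 54.2
```

play_rows:
  increments:
    - [-1, [0, 0, 0], 0.05]
    - [-1, [0, 0, 0], 0.09]
    - [-1, [0, 0, 0], 0.09]
    - [-1, [0, 0, 0], 0.09]
    - [-1, [0, 0, 0], 0.09]
    - [-1, [0, 0, 0], 0.09]
    - [-1, [0, 0, 0], 0.09]
    - [-1, [0, 0, 0], 0.09]
    - [-1, [0, 0, 0], 0.09]
    - [-1, [0, 0, 0], 0.09]
    - [-1, [0, 0, 0], 0.09]
    - [-1, [0, 0, 0], 0.05]

```text
time: 7.75
tool_pos: [530.6, -95.8, 57.9]
tcp_rot: [179.9, 0.0, 94.9]
ft_force: [0.4, 0.8, 6.0]
finger_gap: 13.5
grip_force: 54.2
```

play_rows:
  increments:
    - [-1, [0, 0, 0], 0.08]
    - [-1, [0, 0, 0], 0.09]
    - [-1, [0, 0, 0], 0.09]
    - [-1, [0, 0, 0], 0.09]
    - [-1, [0, 0, 0], 0.09]
    - [-1, [0, 0, 0], 0.08]
    - [-1, [0, 0, 0], 0.05]
    - [-1, [0, 0, 0], 0]
    - [-1, [0, 0, 0], 0]
    - [-1, [0, 0, 0], 0]

```text
time: 8.58
tool_pos: [530.5, -95.8, 57.9]
tcp_rot: [179.9, -0.0, 62.6]
ft_force: [0.1, -1.0, 7.2]
finger_gap: 13.3
grip_force: 54.2
```

play_rows:
  increments:
    - [-1, [0, 0, -3], 0]
    - [-1, [0, 0, -2], 0]
    - [-1, [0, 0, 0], 0]
    - [0, [0, 0, 0], 0]
    - [0, [0, 0, 0], 0]
    - [0.3, [0, 0, 0], 0]
    - [1, [0, 0, 0], 0]
    - [1, [0, 0, 0], 0]
    - [1, [0, 0, 0], 0]
    - [1, [0, 0, 0], 0]
    - [1, [0, 0, 0], 0]
    - [1, [0, 0, 0], 0]

```text
time: 9.58
tool_pos: [529.7, -95.6, 62.3]
tcp_rot: [180.0, -0.0, 62.6]
ft_force: [-0.6, -0.5, -0.2]
finger_gap: 85.8
grip_force: 0.0
```

play_rows:
  increments:
    - [1, [0, 0, -10], 0]
    - [1, [0, 0, -20], 0]
    - [1, [0, 0, -20], 0]
    - [1, [0, 0, -25], 0]
    - [1, [0, 0, -25], 0]
    - [1, [0, 0, -20], 0]
    - [1, [0, 0, 0], 0]
    - [1, [0, 0, 0], 0]
    - [1, [0, 0, 0], 0]

```text
time: 10.33
tool_pos: [529.5, -95.6, 182.3]
tcp_rot: [-180.0, 0.0, 62.6]
ft_force: [1.0, 0.5, -0.1]
finger_gap: 85.5
grip_force: 0.0
```

```bash
python3 - <<'E'
from h import *
ims=[]
for n in("scene","side","wrist"):
    s=snapshot(n)
    for q in("orange_cap",):
        for d in pinpoint(q,s)[:3]: print(n,q,round(d["p"],2),W(s,d["xyz"]))
    u,v=px(n,s,[530,-96,60]).astype(int);u=max(u,60);v=max(v,60)
    ims.append(cv2.resize(s["color"][v-60:v+60,u-45:u+45],(266,400),interpolation=2))
cv2.imwrite("pics/end.png",cv2.cvtColor(np.hstack(ims),cv2.COLOR_RGB2BGR))
E
```

```text
scene orange_cap 0.59 [528.6 -96.2  13.6]
scene orange_cap 0.59 [424.5  93.4   1.7]
side orange_cap 0.89 [ 642.6 -187.    -0.8]
side orange_cap 0.78 [527.1 -94.4  22.5]
wrist orange_cap 0.96 [ 644.2 -188.    -2.5]
wrist orange_cap 0.94 [525.3 -97.8  17. ]
wrist orange_cap 0.68 [533.  -97.4  -6.8]
```

View pics/end.png

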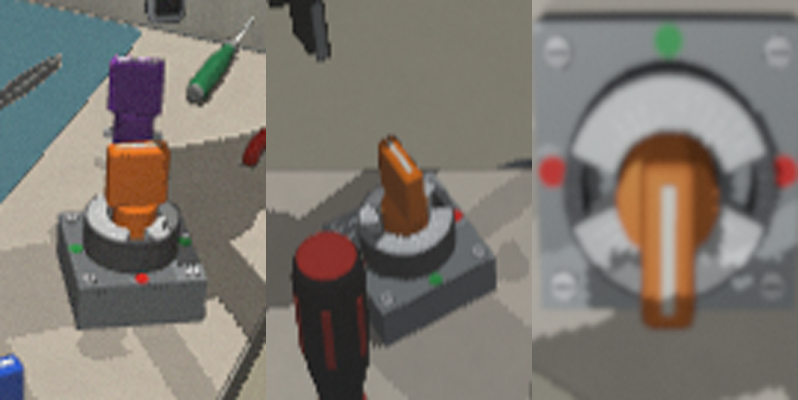

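The grip bar now lies along the green marks in all three views, the cap sits lower than before, and the gripper is clear.

```bash
python3 -c "
from bench import *
print(hand_in())"
```

```text
the job is handed in; nothing more can be done
None
```

I pushed the orange cap down about 12 mm, turned it 90° clockwise to the green marks and let it go, and the final pictures show it locked in its notch; I steered clear of both black-capped holders, and the job is handed in (no verdict came back).

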